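# Close and lock the gel caster

### The arm

A 6-joint arm with a two-finger parallel gripper is mounted at the origin on a cart in front of the work surface, level with it; the furniture and walls round the work are solid. World frame = base frame: x ahead of the robot, y to its left, z up, the work surface at z = 0. Lengths are in m, angles in rad, forces in N, time in s.
With the tool pointing down it reaches from about 0.25 to 0.775 m from the base axis. Payload 4 kg.
Tool frame: the origin (TCP) lies at the very end of the fingers, on their centre line; the grasp point (between the pads) lies 19 mm behind it (robot.tcp_to_grasp is the distance from the TCP to the grasp point, in m); z points along the fingers, y is the line along which they close (so a half turn about z gives the same grasp; the last joint's range is limited). The gripper opens to 94 mm and grips with 3 to 60 N. Pads are 16 mm wide; open, the fingers measure 119 mm over their backs; the gripper's body (75 mm by 177 mm) begins 78 mm behind the grasp point.
Start: joints at [1.201, 0.087, 1.371, -0, 1.684, -0.103], TCP at [0.145, 0.531, 0.206] pointing down, gripper open.
Joint ranges: [-3.1, 3.1], [-0.76, 2.03], [0.27, 2.55], [-1.08, 4.22], [0.17, 2.65], [-2.57, 2.57]. Speed limits (rad/s): [2.79, 2.79, 3.14, 3.14, 3.14, 3.14].

### API

Orientations are given as [roll, pitch, yaw] about the fixed x, y, z axes, in that order (R = Rz(yaw) Ry(pitch) Rx(roll)).
In Python, from bench import robot, camrig gives the robot as it stands (robot), with the cameras (camrig).
- The arm moves only by the tool pendant, called after ">>>" in YAML: its name, and indented under it one key for each argument. Schema: {"type":"object","properties":{"ticks":{"type":"array","items":{"type":"array","prefixItems":[{"type":"number"},{"type":"array","items":{"type":"number"},"minItems":3,"maxItems":3},{"type":"number"}],"minItems":3,"maxItems":3},"minItems":1,"maxItems":20},"only":{"type":"string"},"quiet":{"type":"boolean"},"lines":{"type":"string"}},"required":["ticks"],"additionalProperties":false}. ticks is a list of rows, 1 to 20 of them, each written [opening, [dx, dy, dz], turn]: the finger opening in m, then dx, dy, dz in m, then a turn about the tool's z in rad; each row shifts and turns the commanded pose from where the row before left it, along the tool's axes as they then stand; what a row does not reach is not made up. A row lasts 1/12 s, in which the tool goes at most 0.0417 m and 0.125 rad, less where a joint would pass 70% of its speed; a pose out of reach is approached as far as the arm can. The fingers move at their own pace and stop on an object; the grip force is fixed at half the most. Time passes only in rows, so rows that do not move let the fingers close. The tool returns the time, the measured TCP pose, the force, the opening and the grip force at its end. only (a regular expression) keeps the lines of the reply that match it, lines (a string "A,B") keeps lines A to B, and quiet returns only ok. Input that does not fit is refused with a message, and nothing moves.
- robot.get_obs(): the state, without advancing time (a new reading comes with each control period).
- camrig.snapshot(name): name is "scene" or "top" or "wrist"; returns a dict with "color" (400x640x3 uint8, blue, green, red), "fx", "fy", "cx", "cy" (pixels), "extrinsics" (4x4, takes a point from world to camera coordinates). Camera axes: x right, y down, z forward; pixel columns grow to the right and rows downward; lengths in m; the calibration is good to about 2 mm. A picture is of the moment at which its call begins. There is no depth.
- robot.close_job(): hands the job in; it is judged then, once.
The state is a dict: "time": time; "joint_positions": joint angles; "qvel": joint speeds; "joint_torque": joint torques, N m; "tool_pos": TCP position; "ee_rot": TCP orientation; "wrist_force": force on the tool from outside, world axes, zero at the start; "wrist_torque": the same for the moment, N m; "width": finger opening in m; "finger_force": force on a finger pad.
Only numpy, scipy, OpenCV 4.12 (cv2) and the standard library are available. Lean on these libraries where they do the work, as an engineer would, in place of code of your own. Each camera call takes 0.05 s, during which the arm holds its last target. There are 200 camera calls.

### The job

Close and lock the gel casting stand round its clear tray, gently, with the fingertips only, gripping and lifting nothing. Swing the cam lever clockwise to its open stop so that the cam's low point faces the follower, push the sliding wall forward until the tray is pressed up against the rubber of the fixed end wall, then swing the lever back anticlockwise to its other stop so that the cam clamps the wall. Do not touch the tray with the hand, and leave the comb, the vial and the bottle where they are.

Things in the scene. Friction and masses are not known exactly. Their poses are not given: they have to be found in the camera images.
- stand: Gel casting stand: grey base plate, 229 x 220 mm, fixed. Origin: on the worktop under the middle of the casting lane; x = the way the sliding wall closes (away from the robot, turned up to 15 degrees), y left, z up. The plate spans x -116..113, y -73..147 mm, top z = 16 mm. White side rails at y = -60 and 60 mm, top z = 24 mm. The fixed end wall is at x = 95..107 mm, top z = 61 mm.
- end_gasket (a point): Middle of the face of the dark rubber gasket (104 x 34 mm) on the fixed end wall, at x = 89, y = 0, z = 34 mm of the stand. The gasket gives up to 3 mm, 4 N per mm.
- cam_pivot (a point): Upright pivot of the cam, at x = -18.3, y = 108 mm of the stand (this point at z = 32 mm, the cam's top), left of the lane. The cam is a flat dark steel disc, 38 mm in diameter, 12 mm thick, its centre 14 mm off the pivot. Two upright steel stop pins, 6 mm thick, top z = 40 mm, stand 39 mm from the pivot.
- cam (a joint): Cam angle (rad), positive anticlockwise from above. 0 = open stop: low point to the follower, the wall can pass (below 0.4). 2.356 = locked stop. Between, the high point bars the follower, or, with the wall home, presses it on from behind; over centre at 2.23. The lever points 55 degrees + this angle anticlockwise from the stand's x. Stays where left; about 1 N at the knob, a few N more to clamp.
- lever_knob (a point): Middle of the black knob on the cam lever's end, 72 mm from the pivot: upright, round, 18 mm in diameter, from z = 38 to 70 mm (this point z = 56 mm). The flat steel lever under it is 12 mm wide, at z = 33..38 mm.
- wall (a joint): Travel (m) of the white sliding wall along the stand's x. 0 = fully open. 0.0523 = it has pushed the tray up to the end gasket, which then begins to give; hard limit 0.0558. About 1.5 N friction; stays where left. A steel follower roller, 10 mm in diameter, at its left end (y = 78 mm) runs past the cam.
- wall_pad (a point): Middle of the face of the grey ridged thumb pad (50 mm wide, 22 mm high) on the rear of the sliding wall, where to push along the stand's +x. It is at y = 0, z = 48 mm, and x = -59.3 mm + wall travel. The wall is 128 mm wide, top z = 61.5 mm; its rubber front face is 16 mm ahead of this point.
- tray: Clear gel tray, 80 mm long (x), 100 mm wide, open at both ends, floor 4 mm, side walls 26 mm high; loose in the lane between sliding wall and end wall, on the base plate. Origin: middle of its underside; axes as the stand's. Up against the end gasket its origin is at x = 49 mm of the stand. To be moved only by the sliding wall.
- comb: White gel comb, 112 x 30 mm, 4 mm thick, lying on the worktop to the left of the stand. Bystander. Origin: underside, near its middle.
- small_vial: Clear vial, 25 mm diameter, 56 mm high, standing to the left of the stand. Bystander. Origin: middle of its foot.
- agarose_bottle: Bottle with a blue screw cap, 67 mm diameter, 142 mm high, standing behind the stand. Bystander. Origin: middle of its foot.

How it is judged:
By the outcome, as a careful person would: the job done as asked, in the order asked, and still so for the second after the job is handed in, with the robot touching nothing.
It also fails if it takes over 70 s, if anything falls off the work surface, if the arm or the gripper's body presses on something with over 40 N, if the wrist force passes 120 N, or if a joint passes its speed limit or range.

## Working session

There is one attempt and no reset: what is moved stays moved. The work goes in short steps, Python scripts to look and compute and a tool call to move; the robot and the scene stay as the last step left them, time stands still between calls to the robot, and variables do not carry over. Pictures are saved under pics/ and viewed, at most 10 in all, crops included, and the job is handed in when it is done.

```bash
ls; mkdir -p pics; cat > h.py <<'E'
import numpy as np, cv2
from bench import robot, camrig
def snap(n,f):
    s=camrig.snapshot(n); cv2.imwrite('pics/'+f,s['color']); np.savez('pics/'+f+'.npz',**{k:np.array(v) for k,v in s.items()}); return s
def pix2w(s,u,v,z):
    E=np.array(s['extrinsics']);R,t=E[:3,:3],E[:3,3]
    c=-R.T@t; d=R.T@np.array([(u-s['cx'])/s['fx'],(v-s['cy'])/s['fy'],1]); return c+d*(z-c[2])/d[2]
def w2pix(s,p):
    E=np.array(s['extrinsics']);q=E[:3,:3]@np.array(p)+E[:3,3]; return np.array([s['fx']*q[0]/q[2]+s['cx'],s['fy']*q[1]/q[2]+s['cy']])
E
python3 - <<'E'
from h import *
for n in('top','scene'):
    s=snap(n,n+'1.png'); print(n,s['fx'],np.array(s['extrinsics']).round(3).tolist())
o=robot.get_obs();print(o['tool_pos'],o['ee_rot'],o['width'],o['time'])
E
```

```text
bench.py
pics
top 475.0647362090977 [[0.028, -1.0, 0.004, 0.214], [-0.985, -0.028, -0.172, 0.604], [0.173, 0.001, -0.985, 0.86], [0.0, 0.0, 0.0, 1.0]]
scene 430.1468739986609 [[0.613, -0.79, 0.009, -0.208], [-0.443, -0.354, -0.824, 0.395], [0.654, 0.501, -0.567, 0.389], [0.0, 0.0, 0.0, 1.0]]
[0.1448229  0.53006708 0.20442799] [-3.13961520e+00 -1.96553240e-04  2.87477359e+00] 0.09423418032146036 0.1
```

View pics/top1.png

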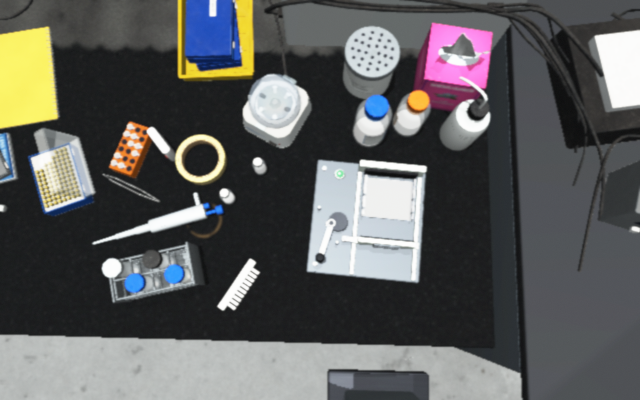

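View pics/scene1.png

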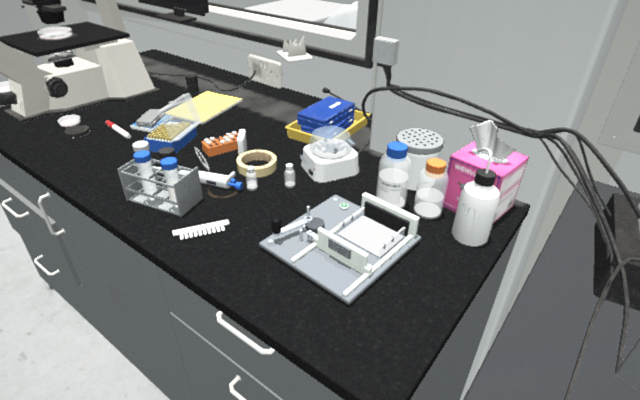

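The top view shows the stand's plate with corners near (317,160), (425,165), (419,282) and (307,271), and the black knob near (320,258). I'll enlarge that region to measure it.

```bash
python3 - <<'E'
from h import *
im=cv2.imread('pics/top1.png')[150:295,295:440]
cv2.imwrite('pics/c1.png',cv2.resize(im,None,fx=4,fy=4,interpolation=cv2.INTER_CUBIC))
E
```

```text
(no output)
```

View pics/c1.png

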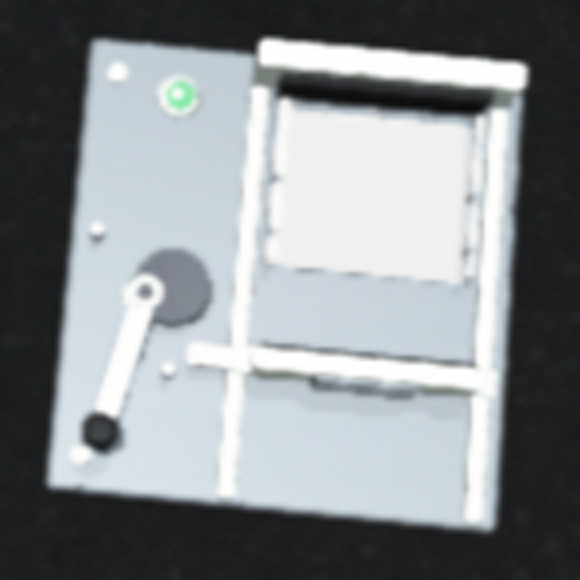

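The crop shows plate corners at (92,40), (48,488) and (495,528). The pivot is at (146,292), the knob top at (100,432) and the stop pins near (97,231) and (168,370). I'll fit the stand pose to these.

```bash
cat > fit.py <<'E'
from h import *
from scipy.optimize import least_squares
s={k:(v if v.ndim else float(v)) for k,v in np.load('pics/top1.png.npz').items()}
px=lambda u,v:np.array([295+(u+.5)/4-.5,150+(v+.5)/4-.5])
L=[((.113,.147,.016),(92,40)),((-.116,.147,.016),(48,488)),((-.116,-.073,.016),(495,528)),((-.0183,.108,.040),(146,292))]
def W(p,q): x,y,a=p; return np.array([x+np.cos(a)*q[0]-np.sin(a)*q[1],y+np.sin(a)*q[0]+np.cos(a)*q[1],q[2]])
f=lambda p:np.concatenate([w2pix(s,W(p,q))-px(*u) for q,u in L])
r=least_squares(f,[.45,.1,0]);P=r.x
if __name__=='__main__':
    print(P,np.degrees(P[2]),r.fun.round(2))
    k=pix2w(s,*px(100,432),.07);pv=W(P,(-.0183,.108,.07));d=k-pv
    print('knob',k,'len',np.hypot(*d[:2]),'cam',np.degrees(np.arctan2(d[1],d[0])-P[2])%360-55)
    for n,t in(('wall L-end rear top',(187,365)),('wall R rear',(495,392))):
        w=pix2w(s,*px(*t),.0615); c,sn=np.cos(P[2]),np.sin(P[2]);d=w[:2]-P[:2];print(n,c*d[0]+sn*d[1],-sn*d[0]+c*d[1])
    for n,t in(('pin',(97,231)),('pin',(168,370))):
        w=pix2w(s,*px(*t),.04);d=w-pv;print(n,w,np.hypot(*d[:2]),np.degrees(np.arctan2(d[1],d[0])-P[2])%360)
    for q in [(-.0593,0,.048),(0,0,0)]:print(W(P,q))
E
python3 fit.py
```

```text
[ 0.58682716  0.09576099 -0.06349186] -3.637815655139946 [-0.45 -0.75 -0.16  0.19  0.63  0.59 -0.05 -0.12]
knob [0.50479926 0.22521811 0.07      ] len 0.07353645523081177 cam 112.43976441800928
wall L-end rear top -0.054473413630373016 0.08614021643041327
wall R rear -0.053920768126216025 -0.058681312591042124
pin [0.60449481 0.22913909 0.04      ] 0.037981504921286886 43.67829443340579
pin [0.53761181 0.19317468 0.04      ] 0.03952385252831592 200.5986550482628
[0.52764664 0.09952353 0.048     ]
[0.58682716 0.09576099 0.        ]
```

The fit agrees with the sizes given: residuals are under 0.8 px, the lever measures 73.5 mm and the pins 38–39.5 mm. The stand is yawed −3.6°, the cam is at about 1.96 rad and the wall is at 0. Next I'll plan the arc waypoints in stand axes and check where the bystanders are.

```bash
cat > st.py <<'E'
from fit import *
def stand(p):
    d=np.array(p)[:2]-P[:2];c,sn=np.cos(P[2]),np.sin(P[2]);return np.array([c*d[0]+sn*d[1],-sn*d[0]+c*d[1]])*1e3
def now():
    o=robot.get_obs();y=o['ee_rot'][2]
    print('t %.2f stand xy %s z %.1f yaw err %.4f w %.3f F(stand) %s'%(o['time'],stand(o['tool_pos']).round(1),o['tool_pos'][2]*1e3,(P[2]+np.pi-y+np.pi)%(2*np.pi)-np.pi,o['width'],np.round(o['wrist_force'],1)))
piv=np.array([-18.3,108])
def fing(th,sgn,hx=8,hy=12.5,gap=0): # sgn=-1 pushes clockwise
    th=np.radians(th);k=piv+72*np.array([np.cos(th),np.sin(th)]);t=sgn*np.array([-np.sin(th),np.cos(th)])
    d=next(d for d in np.arange(5,40,.1) if np.hypot(*np.maximum(np.abs(t*d)-[hx,hy],0))>=9+gap)
    return k-t*d
E
python3 - <<'E'
from st import *
now()
for n,u,v,z in(('bluecap',376,106,.142),('vialA cap',227,196,.056),('vialB cap',259,164,.056),('comb',238,285,.004)):print(n,stand(pix2w(s,u,v,z)).round())
print('start',fing(167.4,-1,gap=8).round(1))
a=[fing(t,-1) for t in [167.4,160,150,140,130,120,110,100,90,80,70,60,55]]
print(np.c_[a,np.diff(a,axis=0,prepend=[a[0]])].round(1).tolist())
b=[fing(t,1) for t in [55,60]+list(range(70,191,10))]
print('ccw start',fing(55,1,gap=8).round(1));print(np.c_[b,np.diff(b,axis=0,prepend=[b[0]])].round(1).tolist())
E
```

```text
t 0.10 stand xy [-468.7  405.4] z 204.4 yaw err 0.2033 w 0.094 F(stand) [0.3 1.3 0.7]
bluecap [185.  48.]
vialA cap [ 12. 312.]
vialB cap [ 81. 258.]
comb [-153.  279.]
start [-95.2  94.1]
[[-93.4, 102.1, 0.0, 0.0], [-93.8, 111.1, -0.4, 9.0], [-92.6, 123.4, 1.2, 12.3], [-88.6, 136.2, 3.9, 12.8], [-81.4, 149.0, 7.2, 12.8], [-71.4, 160.5, 10.1, 11.5], [-59.9, 169.5, 11.4, 9.0], [-47.8, 175.9, 12.1, 6.4], [-35.4, 180.0, 12.4, 4.1], [-22.8, 181.9, 12.6, 1.9], [-10.7, 181.8, 12.2, -0.1], [0.6, 180.2, 11.3, -1.6], [6.0, 178.9, 5.3, -1.3]]
ccw start [ 47.4 149.9]
[[40.0, 155.0, 0.0, 0.0], [34.8, 160.5, -5.3, 5.5], [23.3, 169.5, -11.4, 9.0], [11.2, 175.9, -12.1, 6.4], [-1.2, 180.0, -12.4, 4.1], [-13.8, 181.9, -12.6, 1.9], [-25.9, 181.8, -12.2, -0.1], [-37.2, 180.2, -11.3, -1.6], [-47.7, 177.3, -10.5, -2.9], [-58.3, 172.4, -10.6, -4.9], [-68.8, 164.6, -10.5, -7.7], [-78.1, 154.1, -9.4, -10.5], [-85.4, 142.1, -7.3, -12.1], [-90.3, 129.6, -4.9, -12.5], [-93.0, 117.1, -2.7, -12.5]]
```

>>> pendant:
  ticks:
    - [0, [0, 0, 0], -0.1017]
    - [0, [0, 0, 0], -0.1016]
    - [0, [-0.0267, -0.0224, 0], 0]
    - [0, [-0.0267, -0.0224, 0], 0]
    - [0, [-0.0267, -0.0224, 0], 0]
    - [0, [-0.0267, -0.0224, 0], 0]
    - [0, [-0.0267, -0.0224, 0], 0]
    - [0, [-0.0267, -0.0224, 0], 0]
    - [0, [-0.0267, -0.0224, 0], 0]
    - [0, [-0.0267, -0.0224, 0], 0]
    - [0, [-0.0267, -0.0224, 0], 0]
    - [0, [-0.0267, -0.0224, 0], 0]
    - [0, [-0.0267, -0.0224, 0], 0]
    - [0, [-0.0267, -0.0224, 0], 0]
    - [0, [-0.0267, -0.0224, 0], 0]
    - [0, [-0.0267, -0.0224, 0], 0]
    - [0, [0, 0, 0], 0]
    - [0, [0, 0, 0], 0]

```text
time: 1.6
tool_pos: [0.4987, 0.1925, 0.2044]
ee_rot: [-3.141, -0.002, 3.075]
wrist_force: [-0.6, 0.7, -0.2]
width: 0.0006
finger_force: 0.0
```

```bash
python3 -c "
from st import *
now()"
```

```text
t 1.60 stand xy [-94.1  91. ] z 204.4 yaw err 0.0034 w 0.001 F(stand) [-0.6  0.7 -0.2]
```

>>> pendant:
  ticks:
    - [0, [0, 0, 0.03], 0]
    - [0, [0, 0, 0.03], 0]
    - [0, [0, 0, 0.03], 0]
    - [0, [0, 0, 0.03], 0]
    - [0, [0, 0, 0.02], 0]
    - [0, [0, 0, 0.01], 0]
    - [0, [0, 0, 0.006], 0]
    - [0, [0, 0, 0], 0]

```text
time: 2.27
tool_pos: [0.4971, 0.1945, 0.0488]
ee_rot: [-3.141, -0.002, 3.079]
wrist_force: [0.4, 0.4, 0.5]
width: 0.0005
finger_force: 0.0
```

```bash
python3 -c "
from st import *
now()
snap('top','top2.png'); s2=snap('scene','scene2.png')
a=cv2.imread('pics/top2.png')[150:295,295:440]; b=cv2.imread('pics/scene2.png')[180:300,230:430]
a=cv2.resize(a,(400,400),interpolation=2); b=cv2.resize(b,(400,240),interpolation=2)
cv2.imwrite('pics/c2.png',np.hstack([a,np.vstack([b,np.zeros((160,400,3),np.uint8)])]))"
```

```text
t 2.27 stand xy [-95.8  92.8] z 48.8 yaw err -0.0011 w 0.001 F(stand) [0.4 0.4 0.5]
```

View pics/c2.png

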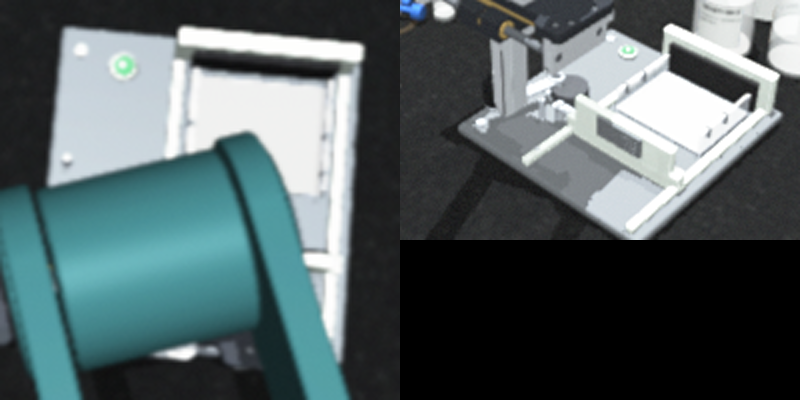

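The crop shows the closed fingers standing to the right of the knob, clear of the pin and the wall. I'll start the clockwise sweep.

>>> pendant:
  ticks:
    - [0, [-0.001, 0.0046, 0], 0]
    - [0, [-0.001, 0.0046, 0], 0]
    - [0, [0, 0.0045, 0], 0]
    - [0, [0, 0.0045, 0], 0]
    - [0, [-0.0006, 0.0061, 0], 0]
    - [0, [-0.0006, 0.0061, 0], 0]
    - [0, [-0.002, 0.0064, 0], 0]
    - [0, [-0.002, 0.0064, 0], 0]
    - [0, [-0.0036, 0.0064, 0], 0]
    - [0, [-0.0036, 0.0064, 0], 0]
    - [0, [-0.005, 0.0058, 0], 0]
    - [0, [-0.005, 0.0058, 0], 0]
    - [0, [-0.0057, 0.0045, 0], 0]
    - [0, [-0.0057, 0.0045, 0], 0]

```text
time: 3.53
tool_pos: [0.5392, 0.2686, 0.0493]
ee_rot: [3.142, -0.001, 3.078]
wrist_force: [-1.8, -1.0, -0.9]
width: 0.0002
finger_force: 0.5
```

```bash
python3 -c "
from st import *
now()"
```

```text
t 3.53 stand xy [-58.5 169.5] z 49.3 yaw err -0.0002 w 0.000 F(stand) [-1.8 -1.  -0.9]
```

>>> pendant:
  ticks:
    - [0, [-0.0053, 0.0032, 0], 0]
    - [0, [-0.0054, 0.0032, 0], 0]
    - [0, [-0.0062, 0.002, 0], 0]
    - [0, [-0.0062, 0.002, 0], 0]
    - [0, [-0.0063, 0.001, 0], 0]
    - [0, [-0.0063, 0.001, 0], 0]
    - [0, [-0.006, 0, 0], 0]
    - [0, [-0.006, 0, 0], 0]
    - [0, [-0.0056, -0.0008, 0], 0]
    - [0, [-0.004, -0.0006, 0], 0]
    - [0, [0, 0, 0], 0]

```text
time: 4.45
tool_pos: [0.5977, 0.2751, 0.0494]
ee_rot: [3.141, 0.001, 3.077]
wrist_force: [-0.1, 0.1, -0.8]
width: 0.0006
finger_force: 0.0
```

```bash
python3 -c "
from st import *
now()"
```

```text
t 4.45 stand xy [ -0.5 179.7] z 49.4 yaw err 0.0008 w 0.001 F(stand) [-0.1  0.1 -0.8]
```

>>> pendant:
  ticks:
    - [0, [-0.002, -0.0004, 0], 0]
    - [0, [-0.002, -0.0004, 0], 0]
    - [0, [-0.0015, -0.0003, 0], 0]

```text
time: 4.7
tool_pos: [0.6018, 0.2736, 0.0494]
ee_rot: [-3.141, -0.001, 3.078]
wrist_force: [-2.4, -2.1, -0.2]
width: 0.0004
finger_force: 1.1
```

```bash
python3 -c "
from st import *
now()"
```

```text
t 4.70 stand xy [  3.6 178.5] z 49.4 yaw err -0.0000 w 0.000 F(stand) [-2.4 -2.1 -0.2]
```

>>> pendant:
  ticks:
    - [0, [-0.001, -0.0002, 0], 0]
    - [0, [-0.001, -0.0002, 0], 0]

```text
time: 4.87
tool_pos: [0.6028, 0.2734, 0.0493]
ee_rot: [-3.141, -0.003, 3.078]
wrist_force: [-5.8, -1.3, 2.8]
width: 0.0002
finger_force: 3.1
```

```bash
python3 -c "
from st import *
now()"
```

```text
t 4.87 stand xy [  4.7 178.3] z 49.3 yaw err -0.0001 w 0.000 F(stand) [-5.8 -1.3  2.8]
```

>>> pendant:
  ticks:
    - [0, [0.008, 0.002, 0], 0]
    - [0, [0.006, 0.002, 0], 0]
    - [0, [0, 0, -0.02], 0]
    - [0, [0, 0, -0.03], 0]
    - [0, [0, 0, -0.03], 0]
    - [0, [0.015, -0.03, 0], 0]
    - [0, [0.015, -0.03, 0], 0]
    - [0, [0.015, -0.03, 0], 0]
    - [0, [0.015, -0.03, 0], 0]
    - [0, [0.015, -0.03, 0], 0]
    - [0, [0.004, -0.03, 0], 0]
    - [0, [0, 0, 0], 0]
    - [0, [0, 0, 0], 0]

```text
time: 5.95
tool_pos: [0.5004, 0.1033, 0.1304]
ee_rot: [3.14, 0.003, 3.076]
wrist_force: [0.2, -0.1, 0.2]
width: 0.0006
finger_force: 0.0
```

```bash
python3 -c "
from st import *
now()
snap('top','top3.png'); snap('scene','scene3.png')
a=cv2.imread('pics/top3.png')[150:295,295:440]; b=cv2.imread('pics/scene3.png')[180:300,230:430]
a=cv2.resize(a,(400,400),interpolation=2); b=cv2.resize(b,(400,240),interpolation=2)
cv2.imwrite('pics/c3.png',np.hstack([a,np.vstack([b,np.zeros((160,400,3),np.uint8)])]))"
```

```text
t 5.95 stand xy [-86.8   2. ] z 130.4 yaw err 0.0020 w 0.001 F(stand) [ 0.2 -0.1  0.2]
```

View pics/c3.png

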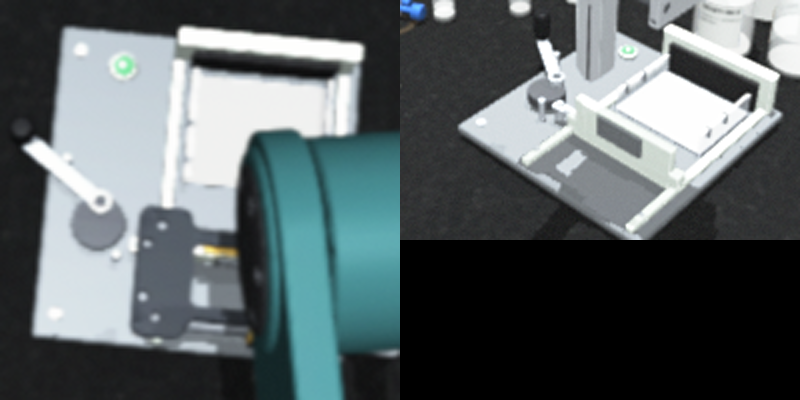

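The lever now lies at about 55°, against its open-stop pin near (68,160), with the knob at (22,128). I'll confirm the angle and descend behind the pad.

>>> pendant:
  ticks:
    - [0, [0, 0, 0.03], 0]
    - [0, [0, -0.001, 0.03], 0]
    - [0, [0, -0.001, 0.018], 0]
    - [0, [0, 0, 0.008], 0]
    - [0, [0, 0, 0.001], 0]
    - [0, [-0.006, 0, 0], 0]
    - [0, [-0.004, 0, 0], 0]
    - [0, [0, 0, 0], 0]

```text
time: 6.72
tool_pos: [0.5125, 0.1014, 0.0445]
ee_rot: [3.141, 0.004, 3.078]
wrist_force: [0.2, -0.3, -0.5]
width: 0.0006
finger_force: 0.0
```

```bash
python3 -c "
from st import *
now()
k=stand(pix2w(s,295+22/2.7586,150+128/2.7586,.07))-piv;print(np.hypot(*k),np.degrees(np.arctan2(k[1],k[0])))"
```

```text
t 6.72 stand xy [-74.6   0.9] z 44.5 yaw err -0.0002 w 0.001 F(stand) [ 0.2 -0.3 -0.5]
70.44052533379615 55.09130901030221
```

The lever reads 55.1°, so it is at the open stop. Now I'll push the wall.

>>> pendant:
  ticks:
    - [0, [-0.003, 0, 0], 0]
    - [0, [-0.003, 0, 0], 0]
    - [0, [-0.004, 0, 0], 0]
    - [0, [-0.004, 0, 0], 0]
    - [0, [-0.004, 0, 0], 0]
    - [0, [-0.004, 0, 0], 0]
    - [0, [-0.004, 0, 0], 0]
    - [0, [-0.004, 0, 0], 0]
    - [0, [-0.004, 0, 0], 0]
    - [0, [-0.004, 0, 0], 0]
    - [0, [-0.004, 0, 0], 0]
    - [0, [-0.004, 0, 0], 0]
    - [0, [-0.003, 0, 0], 0]

```text
time: 7.8
tool_pos: [0.5592, 0.0977, 0.0424]
ee_rot: [-3.141, -0.0, 3.078]
wrist_force: [-2.2, -0.6, 0.2]
width: 0.0006
finger_force: 0.9
```

```bash
python3 -c "
from st import *
now()"
```

```text
t 7.80 stand xy [-27.7   0.2] z 42.4 yaw err 0.0001 w 0.001 F(stand) [-2.2 -0.6  0.2]
```

>>> pendant:
  ticks:
    - [0, [-0.002, 0, 0], 0]
    - [0, [-0.002, 0, 0], 0]
    - [0, [-0.002, 0, 0], 0]

```text
time: 8.05
tool_pos: [0.5647, 0.0974, 0.0423]
ee_rot: [-3.141, -0.001, 3.078]
wrist_force: [-3.3, -0.6, 1.1]
width: 0.0003
finger_force: 1.3
```

```bash
python3 -c "
from st import *
now()"
```

```text
t 8.05 stand xy [-22.2   0.2] z 42.3 yaw err 0.0001 w 0.000 F(stand) [-3.3 -0.6  1.1]
```

>>> pendant:
  ticks:
    - [0, [-0.0015, 0, 0], 0]
    - [0, [-0.0015, 0, 0], 0]
    - [0, [-0.001, 0, 0], 0]

```text
time: 8.3
tool_pos: [0.5687, 0.0971, 0.0424]
ee_rot: [-3.141, -0.0, 3.078]
wrist_force: [-2.2, -1.0, 1.6]
width: 0.0005
finger_force: 1.1
```

```bash
python3 -c "
from st import *
now()"
```

```text
t 8.30 stand xy [-18.2   0.2] z 42.4 yaw err 0.0000 w 0.001 F(stand) [-2.2 -1.   1.6]
```

>>> pendant:
  ticks:
    - [0, [-0.001, 0, 0], 0]
    - [0, [-0.001, 0, 0], 0]

```text
time: 8.47
tool_pos: [0.5696, 0.0971, 0.0424]
ee_rot: [-3.141, -0.003, 3.078]
wrist_force: [-6.7, -1.9, 3.5]
width: 0.0005
finger_force: 3.2
```

```bash
python3 -c "
from st import *
now()"
```

```text
t 8.47 stand xy [-17.2   0.2] z 42.4 yaw err -0.0000 w 0.001 F(stand) [-6.7 -1.9  3.5]
```

>>> pendant:
  ticks:
    - [0, [-0.001, 0, 0], 0]
    - [0, [0, 0, 0], 0]

```text
time: 8.63
tool_pos: [0.57, 0.097, 0.0424]
ee_rot: [-3.141, -0.004, 3.078]
wrist_force: [-7.7, -2.0, 3.1]
width: 0.0007
finger_force: 3.4
```

```bash
python3 -c "
from st import *
now()"
```

```text
t 8.63 stand xy [-16.9   0.2] z 42.4 yaw err -0.0000 w 0.001 F(stand) [-7.7 -2.   3.1]
```

>>> pendant:
  ticks:
    - [0, [0.006, 0, 0], 0]
    - [0, [0.008, 0, 0], 0]
    - [0, [0, 0, -0.02], 0]
    - [0, [0, 0, -0.03], 0]
    - [0, [0, 0, -0.04], 0]
    - [0, [-0.012, 0.025, 0], 0]
    - [0, [-0.016, 0.025, 0], 0]
    - [0, [-0.016, 0.025, 0], 0]
    - [0, [-0.016, 0.025, 0], 0]
    - [0, [-0.016, 0.025, 0], 0]
    - [0, [-0.004, 0.024, 0], 0]
    - [0, [0, 0, 0], 0]
    - [0, [0, 0, 0], 0]

```text
time: 9.72
tool_pos: [0.647, 0.243, 0.132]
ee_rot: [3.141, 0.0, 3.08]
wrist_force: [-0.4, -0.0, -0.3]
width: 0.0007
finger_force: 0.0
```

```bash
python3 -c "
from st import *
now()
snap('top','top4.png'); snap('scene','scene4.png')
a=cv2.imread('pics/top4.png')[150:295,295:440]; b=cv2.imread('pics/scene4.png')[180:300,230:430]
a=cv2.resize(a,(400,400),interpolation=2); b=cv2.resize(b,(400,240),interpolation=2)
cv2.imwrite('pics/c4.png',np.hstack([a,np.vstack([b,np.zeros((160,400,3),np.uint8)])]))"
```

```text
t 9.72 stand xy [ 50.7 150.8] z 132.0 yaw err -0.0023 w 0.001 F(stand) [-0.4 -0.  -0.3]
```

View pics/c4.png

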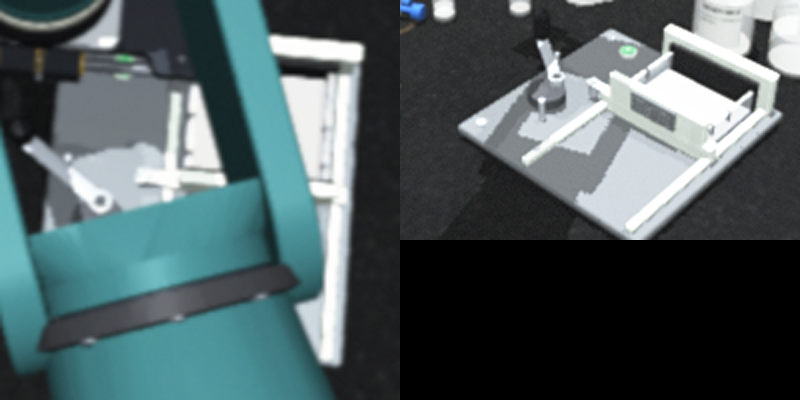

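The wall has travelled past the cam and presses the tray against the end wall, and the cam is still open. Now I'll descend beyond the knob and sweep anticlockwise.

>>> pendant:
  ticks:
    - [0, [0, 0, 0.03], 0]
    - [0, [0, 0, 0.03], 0]
    - [0, [0, 0, 0.015], 0]
    - [0, [0, 0, 0.007], 0]
    - [0, [0, 0, 0], 0]

```text
time: 10.23
tool_pos: [0.6456, 0.24, 0.0483]
ee_rot: [-3.14, -0.004, 3.077]
wrist_force: [0.1, -0.5, -0.0]
width: 0.0008
finger_force: 0.0
```

```bash
python3 -c "
from st import *
now()"
```

```text
t 10.23 stand xy [ 49.5 147.7] z 48.3 yaw err 0.0014 w 0.001 F(stand) [ 0.1 -0.5 -0. ]
```

>>> pendant:
  ticks:
    - [0, [0.0053, 0.0021, 0], 0]
    - [0, [0.0053, 0.0021, 0], 0]
    - [0, [0.0052, 0.0055, 0], 0]
    - [0, [0.0057, 0.0045, 0], 0]
    - [0, [0.0057, 0.0045, 0], 0]
    - [0, [0.006, 0.0032, 0], 0]
    - [0, [0.006, 0.0032, 0], 0]
    - [0, [0.0062, 0.002, 0], 0]
    - [0, [0.0062, 0.002, 0], 0]

```text
time: 10.98
tool_pos: [0.5968, 0.2743, 0.0506]
ee_rot: [3.142, 0.0, 3.078]
wrist_force: [0.5, -0.9, 0.2]
width: 0.0005
finger_force: 0.6
```

```bash
python3 -c "
from st import *
now()"
```

```text
t 10.98 stand xy [ -1.3 178.9] z 50.6 yaw err -0.0003 w 0.001 F(stand) [ 0.5 -0.9  0.2]
```

>>> pendant:
  ticks:
    - [0, [0.0063, 0.0013, 0], 0]
    - [0, [0.0063, 0.0013, 0], 0]
    - [0, [0.006, 0, 0], 0]
    - [0, [0.006, 0, 0], 0]
    - [0, [0.0056, -0.0008, 0], 0]
    - [0, [0.0056, -0.0008, 0], 0]
    - [0, [0.0052, -0.0015, 0], 0]
    - [0, [0.0052, -0.0015, 0], 0]
    - [0, [0.0053, -0.0025, 0], 0]
    - [0, [0.0053, -0.0025, 0], 0]

```text
time: 11.82
tool_pos: [0.5399, 0.2708, 0.0507]
ee_rot: [3.14, 0.0, 3.078]
wrist_force: [2.7, 0.4, -1.1]
width: 0.0004
finger_force: 0.7
```

```bash
python3 -c "
from st import *
now()"
```

```text
t 11.82 stand xy [-58.  171.7] z 50.7 yaw err 0.0001 w 0.000 F(stand) [ 2.7  0.4 -1.1]
```

>>> pendant:
  ticks:
    - [0, [0.0053, -0.0039, 0], 0]
    - [0, [0.0053, -0.0039, 0], 0]
    - [0, [0.0047, -0.0053, 0], 0]
    - [0, [0.0047, -0.0053, 0], 0]

```text
time: 12.15
tool_pos: [0.5183, 0.2534, 0.0505]
ee_rot: [3.141, -0.001, 3.078]
wrist_force: [1.1, 1.4, -0.6]
width: 0.0005
finger_force: 0.5
```

```bash
python3 -c "
from st import *
now()"
```

```text
t 12.15 stand xy [-78.4 153. ] z 50.5 yaw err -0.0003 w 0.000 F(stand) [ 1.1  1.4 -0.6]
```

>>> pendant:
  ticks:
    - [0, [0.0036, -0.0056, 0], 0]
    - [0, [0.0036, -0.0056, 0], 0]
    - [0, [0.0025, -0.0062, 0], 0]
    - [0, [0.0025, -0.0062, 0], 0]
    - [0, [0.001, -0.004, 0], 0]

```text
time: 12.57
tool_pos: [0.5045, 0.2264, 0.0509]
ee_rot: [3.14, 0.001, 3.078]
wrist_force: [3.3, 2.4, -1.0]
width: 0.0004
finger_force: 1.5
```

```bash
python3 -c "
from st import *
now()"
```

```text
t 12.57 stand xy [-90.5 125.2] z 50.9 yaw err 0.0003 w 0.000 F(stand) [ 3.3  2.4 -1. ]
```

>>> pendant:
  ticks:
    - [0, [0.0007, -0.003, 0], 0]
    - [0, [0.0005, -0.002, 0], 0]
    - [0, [0.0005, -0.002, 0], 0]
    - [0, [0, 0, 0], 0]

```text
time: 12.9
tool_pos: [0.5017, 0.2193, 0.0505]
ee_rot: [-3.141, -0.001, 3.078]
wrist_force: [0.0, 1.2, 0.1]
width: 0.0008
finger_force: 0.5
```

```bash
python3 -c "
from st import *
now()"
```

```text
t 12.90 stand xy [-92.8 117.9] z 50.5 yaw err 0.0003 w 0.001 F(stand) [0.  1.2 0.1]
```

Next I'll creep up to the stop while watching the force.

>>> pendant:
  ticks:
    - [0, [0, -0.0015, 0], 0]
    - [0, [0, -0.001, 0], 0]

```text
time: 13.07
tool_pos: [0.5016, 0.2175, 0.0504]
ee_rot: [3.141, -0.001, 3.078]
wrist_force: [0.3, 4.7, 1.4]
width: 0.0005
finger_force: 2.0
```

>>> pendant:
  ticks:
    - [0, [0, -0.001, 0], 0]
    - [0, [0, -0.001, 0], 0]

```text
time: 13.23
tool_pos: [0.5017, 0.2173, 0.0505]
ee_rot: [3.137, -0.0, 3.078]
wrist_force: [0.8, 8.4, -0.4]
width: 0.0008
finger_force: 4.1
```

```bash
python3 -c "
from st import *
now()"
```

```text
t 13.23 stand xy [-92.7 115.9] z 50.5 yaw err -0.0003 w 0.001 F(stand) [ 0.8  8.4 -0.4]
```

The tip has stopped moving and the force is up to 8 N, so the lever is at the locked stop. I'll back off, retreat and check.

>>> pendant:
  ticks:
    - [0, [0, 0.008, 0], 0]
    - [0, [0, 0.01, 0], 0]
    - [0, [0, 0, -0.03], 0]
    - [0, [0, 0, -0.04], 0]
    - [0, [0, 0, -0.04], 0]
    - [0, [0, 0, -0.03], 0]
    - [0, [0.02, 0.025, 0], 0]
    - [0, [0.02, 0.025, 0], 0]
    - [0, [0.02, 0.025, 0], 0]
    - [0, [0.02, 0.025, 0], 0]
    - [0, [0.02, 0.025, 0], 0]
    - [0, [0.02, 0.025, 0], 0]
    - [0, [0.02, 0.025, 0], 0]
    - [0, [0.02, 0.025, 0], 0]
    - [0, [0.02, 0.025, 0], 0]
    - [0, [0, 0, 0], 0]
    - [0, [0, 0, 0], 0]

```text
time: 14.65
tool_pos: [0.3362, 0.4701, 0.1896]
ee_rot: [-3.139, -0.0, 3.081]
wrist_force: [-0.1, -0.2, -0.2]
width: 0.0005
finger_force: 0.0
```

```bash
python3 -c "
from st import *
now()
snap('top','top5.png'); snap('scene','scene5.png')
a=cv2.imread('pics/top5.png')[150:295,295:440]; b=cv2.imread('pics/scene5.png')[180:300,230:430]
a=cv2.resize(a,(580,580),interpolation=2); b=cv2.resize(b,(220,132),interpolation=2)
cv2.imwrite('pics/c5.png',np.hstack([a,np.vstack([b,np.zeros((448,220,3),np.uint8)])]))"
```

```text
t 14.65 stand xy [-273.9  357.7] z 189.6 yaw err -0.0033 w 0.001 F(stand) [-0.1 -0.2 -0.2]
```

View pics/c5.png

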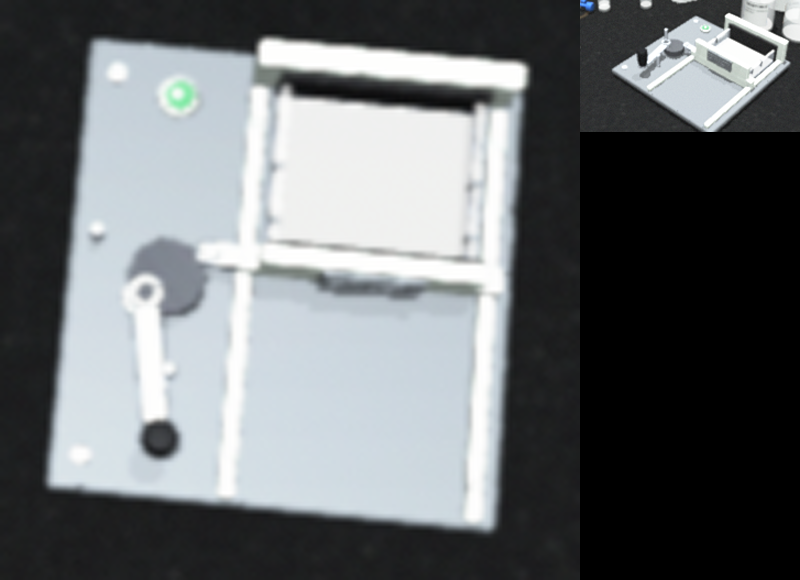

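View pics/top5.png

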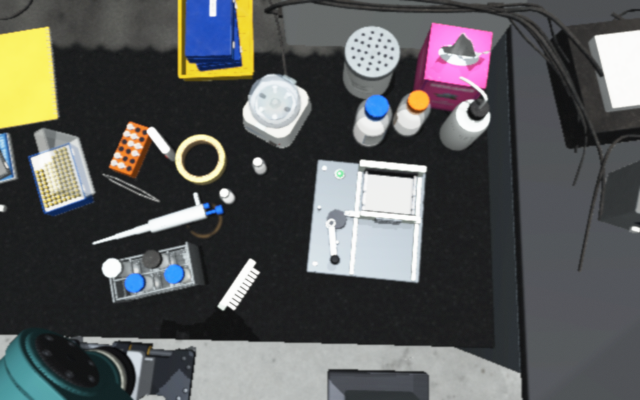

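The lever rests on the locked-stop pin at (168,370), the cam is behind the follower, the tray is up against the gasket, and the bystanders haven't moved. I'll do a quick numeric check, then hand in.

```bash
python3 -c "
from st import *
k=stand(pix2w(s,*px(159,438),.07))-piv;print(np.hypot(*k),np.degrees(np.arctan2(k[1],k[0]))%360-55, 'locked 135')
for q in((500,291),(262,268)): print('wall travel approx',stand(pix2w(s,*px(*q),.0615))[0]+54.2)
print(cv2.absdiff(cv2.imread('pics/top1.png'),cv2.imread('pics/top5.png'))[:300,:300].max(2).__gt__(60).sum())
now(); robot.close_job()"
```

```text
72.93641174380573 133.99081644603933 locked 135
wall travel approx 48.28665074826769
wall travel approx 48.9451796054048
0
t 14.75 stand xy [-272.3  356.5] z 189.9 yaw err -0.0000 w 0.000 F(stand) [ 0.3 -0.5  0.3]
the job is handed in; nothing more can be done
```

The stand is closed and locked, and the job is handed in at 14.75 s: the lever is on its locked stop (cam about 134° of 135° by camera), though wall travel measured about 48–49 mm against 52.3 mm expected, so home rests on the push-force rise and the final picture; the tray was not touched, and the comb, vial and bottle stayed put.

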